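# Close the strainer lid evenly with its four hand knobs

### The job

The strainer has been washed and its lid put back with the four hand knobs run on only loosely. Tighten them clockwise, about half a turn each and in cross order (one diagonal pair, then the other): turn each knob until you feel it come home and then a little more, some 15 to 20 degrees, so that it is firm but not forced and the lid seats evenly all round. Leave the timer, tumbler and flask where they stand.

Things in the scene. Friction and masses are not known exactly. Their poses are not given: they have to be found in the camera images.
- strainer: upright stainless strainer pot, fixed. Origin: middle of its underside, z up. Square top flange 142 x 142 mm, top face at z 110 mm; plugged ports along +-x to 88 mm out, 52 mm high; small drain along -y to 74 mm. Its four studs carry the knobs at x, y (mm): knob 1 (+53,+53), 2 (-53,+53), 3 (-53,-53), 4 (+53,-53). Diagonal pairs: 1 with 3, 2 with 4
- lid: flat square stainless lid 142 x 142 x 9 mm with a low dome and vent plug in the middle (26 mm above its underside). Origin: middle of its underside, z up. At the start it rests on a blue gasket 1.9 mm above the flange; drawn down, its corners land metal to metal on the flange. Alone, one tightened knob tips it; the one diagonally across levels it
- knob_1: black four-lobed hand knob on stud 1. Origin: on its axis at its foot, z up. All four knobs are alike: lobes 15 to 37 mm above the origin, top at 39 mm, hub under the lobes 19 mm across. Lobes (radius 8 mm, centres 13 mm from the axis) lie on the diagonals of its x and y: fingers closing along its x or y sit in the notches, 33 mm apart, and cannot slip; it looks alike every quarter turn
- knob_2: same knob on stud 2. How each knob turns: clockwise seen from above tightens it and lowers it 6 mm a turn; it stays where it is left. Its foot starts 0.05 to 0.7 mm above its washers, different for each knob, unknown. Its lid corner comes home 2.04 to 2.74 rad from the start, when its foot is 122.0 mm above the strainer's origin
- knob_3: same knob on stud 3. How each knob feels while it turns (at rest the torque may sag): it drags evenly at D, 0.24 to 0.36 N m, the same for all four. Once its corner is home the torque steps up to about 1.67 D and then climbs by 1.5 N m per rad as the spring washers are squeezed. Firm: 0.16 rad or more past home. Too tight (washers flat): 0.47 rad past home
- knob_4: same knob on stud 4; origin and axes as knob 1
- pad_1 (a point): on the lid round stud 1: top of the spring washers on which the foot of knob 1 bears, 12 mm above the lid's underside; 123.9 mm above the strainer's origin at the start, about 122.0 mm when this corner is home; moves with the lid
- pad_2 (a point): the same point at stud 2, under the foot of knob 2
- pad_3 (a point): the same point at stud 3, under the foot of knob 3
- pad_4 (a point): the same point at stud 4, under the foot of knob 4
- timer: red and white kitchen timer, 72 mm across, 47 mm tall, loose; origin under its middle. To be left alone.
- tumbler: green plastic tumbler, 80 mm across, 112 mm tall, loose and light; origin under its middle. To be left alone.
- flask: grey metal flask, 63 mm across, 148 mm tall, loose; origin under its middle. To be left alone.

How it is judged (in metres and radians):
On the way, in this order (a step that is already met when the one before it is completed fails the run):
1. the two knobs of one diagonal pair have been screwed down onto the lid while the other two were left up (((z of each of knob_1, knob_3 in the frame of strainer below 0.1234 m and z of each of knob_2, knob_4 in the frame of strainer above 0.1235 m) or (z of each of knob_2, knob_4 in the frame of strainer below 0.1234 m and z of each of knob_1, knob_3 in the frame of strainer above 0.1235 m))), for 0.1 s.
2. all four knobs have been screwed down (z of each of knob_1, knob_2, knob_3, knob_4 in the frame of strainer below 0.1234 m), for 0.1 s.
At the end, for the whole second after the job is handed in: every corner of the lid is home on the flange (within 0.4 mm), the lid is level on it (within 0.006 rad) and every knob is firm, turned at least 0.16 rad past the point where it is felt to come home (its foot at least 0.15 mm below its home height) (z of each of pad_1, pad_2, pad_3, pad_4 in the frame of strainer below 0.1224 m and z of each of knob_1, knob_2, knob_3, knob_4 in the frame of strainer below 0.12185 m and angle between lid's own z axis and vertical below 0.006 rad); the robot touches nothing.
It fails at once if a knob is overtightened: turned 0.47 rad or more past home, its foot 0.45 mm or more below its home height (spring washers flat) (z of any of knob_1, knob_2, knob_3, knob_4 in the frame of strainer below 0.12155 m).
It fails at once if the timer, tumbler or flask is pushed by more than 15 mm or tipped (distance of any of timer, tumbler, flask from where it was at the start of the episode above 0.015 m or angle between any of timer, tumbler, flask's own z axis and vertical above 0.3 rad).
It also fails if it takes over 72 s, if anything falls off the work surface, if the arm or the gripper's body presses on something with over 40 N, if the wrist force passes 120 N, or if a joint passes its speed limit or range.

### The arm

A 6-joint arm with a two-finger parallel gripper is mounted at the origin on the work surface; the furniture and walls round the work are solid. World frame = base frame: x ahead of the robot, y to its left, z up, the work surface at z = 0. Lengths are in m, angles in degrees, forces in N, time in s.
With the tool pointing down it reaches from about 0.3 to 0.75 m from the base axis. Payload 8.5 kg.
Tool frame: the origin (TCP) lies at the very end of the fingers, on their centre line; the grasp point (between the pads) lies 19 mm behind it (env.hold_point_z is the distance from the TCP to the grasp point, in m); z points along the fingers, y is the line along which they close (so a half turn about z gives the same grasp; the last joint's range is limited). The gripper opens to 85 mm and grips with 20 to 120 N. Pads are 22 mm wide; open, the fingers measure 114 mm over their backs; the gripper's body (76 mm by 85 mm) begins 54 mm behind the grasp point. The pads swing forward as they close: fully open they stand 13 mm farther back than shut.
Start: joints at [-83.096, 21.807, 74.336, -0, 83.858, -12.336], TCP at [0.181, -0.519, 0.231] pointing down, gripper open.
Joint ranges: [-178.18, 178.18], [-50.72, 133.34], [12.68, 142.11], [-81.47, 261.47], [9.98, 163.14], [-165.26, 165.26]. Speed limits (degrees/s): [136.94, 136.94, 180, 180, 180, 180].

### API

Orientations are given as a 3x3 rotation matrix whose columns are the frame's x, y, z axes.
In Python, from rig import env, optics gives the robot as it stands.
- The arm moves only by the shell command python3 -m jog 'ROWS' [OPENING] [FORCE]. ROWS is JSON, a list of rows, each an object with "linear": the shift along the tool's x, y, z in units of 40 mm (1.0 is 40 mm), a list of three; "roll": the turn about the tool's z in units of 5 degrees (1.0 is 5 degrees). A call has 1 to 12 rows; each row shifts and turns the commanded pose from where the row before left it, along the tool's axes as they then stand; what a row does not reach is not made up. A row lasts 1/12 s, in which the tool goes at most 41.7 mm and 7.16 degrees, less where a joint would pass 70% of its speed; a pose out of reach is approached as far as the arm can. A call is refused whole if a number of a shift passes 1 or a number of a turn 1, either way. A call with a gripper value outside its range is refused whole. OPENING is the opening, from -1 (shut) to 1 (fully open), set as the call begins (- or left out, the last holds). The fingers move at their own pace and stop on an object; FORCE is the grip in N (left out, the last holds). Time passes only in rows, so rows that do not move let the fingers close. It gives the time, the measured TCP pose, the force, the opening and the grip force at its end, in the units of the state.
- env.observe(): the state, without advancing time (a new reading comes with each control period).
- optics.get_image(name): name is "scene" or "side" or "wrist"; returns the picture (420x560x3 uint8, red, green, blue); there is no depth.
- optics.calibration(name): a dict with "fov_y" (degrees; the focal length in pixels is half the picture's height over the tangent of half this angle, whatever the lens; pixels are square), "cx", "cy" (the principal point, pixels), "D" ([k1, k2, p1, p2, k3] as OpenCV has them; the pictures are not rectified), "T" (4x4, takes a point from camera to world coordinates). Camera axes: x right, y down, z forward; pixel columns grow to the right and rows downward; lengths in m; the calibration is good to about 2 mm. A picture is of the moment at which its call begins: read the wrist's pose just before it. calibration takes no time and is no camera call; for the wrist camera it gives the pose at the moment of the call.
- env.close_job(): hands the job in; it is judged then, once.
The state is a dict: "time_s": time; "q": joint angles; "qvel": joint speeds; "joint_efforts": joint torques, N m; "position": TCP position; "tool_rot": TCP orientation; "ft_force": force on the tool from outside, world axes, zero at the start; "wrist_torque": the same for the moment, N m; "grip_width": finger opening in m; "gripper_force": force on a finger pad.
Only numpy, scipy, OpenCV 4.12 (cv2) and the standard library are available. Lean on these libraries where they do the work, as an engineer would, in place of code of your own. Each camera call takes 0.05 s, during which the arm holds its last target. There are 200 camera calls.

## Working session

There is one attempt and no reset: what is moved stays moved. The work goes in short steps, Python scripts to look and compute and a shell command to move; the robot and the scene stay as the last step left them, time stands still between calls to the robot, and variables do not carry over. Pictures are saved under pics/ and viewed, at most 10 in all, crops included, and the job is handed in when it is done.

```bash
ls; mkdir -p pics
python3 - <<'E'
from rig import env, optics
import cv2,numpy as np
for n in ["scene","side","wrist"]:
    c=optics.calibration(n); print(n,{k:(np.round(v,4).tolist()) for k,v in c.items()})
    im=optics.get_image(n); cv2.imwrite(f"pics/{n}0.png",im[:,:,::-1])
s=env.observe(); print(s); print(env.hold_point_z)
E
```

```text
pics
scene {'fov_y': 46.0593, 'cx': 280.3645, 'cy': 214.8372, 'D': [-0.0891, 0.0, 0.0, 0.0, 0.0], 'T': [[-0.88, -0.3402, 0.3314, 0.0973], [-0.4748, 0.6169, -0.6276, 0.7795], [0.009, -0.7097, -0.7044, 0.9888], [0.0, 0.0, 0.0, 1.0]]}
side {'fov_y': 55.0919, 'cx': 279.1493, 'cy': 206.7144, 'D': [-0.0151, 0.0, 0.0, 0.0, 0.0], 'T': [[-0.9977, -0.0264, 0.0631, 0.4663], [-0.0675, 0.5331, -0.8434, 0.7951], [-0.0114, -0.8457, -0.5336, 0.6204], [0.0, 0.0, 0.0, 1.0]]}
wrist {'fov_y': 65.2128, 'cx': 277.5293, 'cy': 208.1693, 'D': [-0.0024, 0.0, 0.0, 0.0, 0.0], 'T': [[0.3292, -0.8974, -0.2937, 0.2567], [-0.9443, -0.3132, -0.1014, -0.4931], [-0.001, 0.3107, -0.9505, 0.3735], [0.0, 0.0, 0.0, 1.0]]}
{'time_s': 0.15, 'q': array([-8.30944512e+01,  2.18352518e+01,  7.43694676e+01,  2.39130544e-03,
        8.38568156e+01, -1.23364650e+01]), 'qvel': array([-0.10753051, -0.18608249, -0.19384659, -0.02809353,  0.06720578,
       -0.00040023]), 'joint_efforts': array([ 1.61229149e-03, -4.48626888e+01, -2.31346214e+01, -1.87870373e-04,
        3.81796955e-03,  1.22218592e-05]), 'position': array([ 0.18123591, -0.51907959,  0.23085554]), 'tool_rot': array([[ 9.44136456e-01,  3.29554766e-01, -8.79332900e-05],
       [ 3.29554667e-01, -9.44135887e-01,  1.07118597e-03],
       [ 2.69993467e-04, -1.04032455e-03, -9.99999422e-01]]), 'ft_force': array([ 0.59629319, -0.2921065 , -0.3224914 ]), 'wrist_torque': array([ 0.01190113, -0.03617416,  0.03216834]), 'gripper_force': 0.0, 'grip_width': 0.08555020697427317}
0.0187
```

View pics/scene0.png

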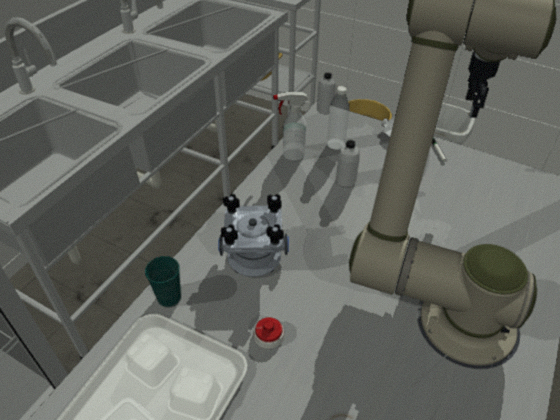

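View pics/side0.png

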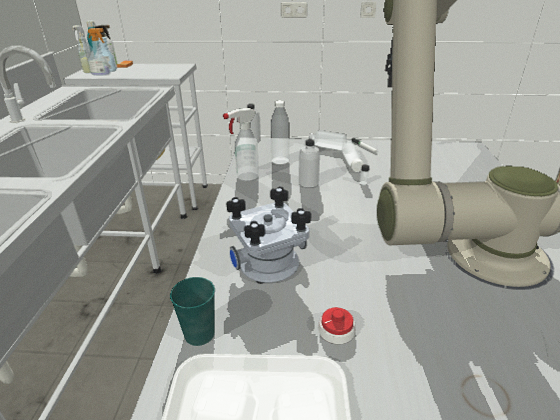

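The scene image shows four black knobs near (232,203), (274,203), (229,234) and (274,234). In the side image they are near (236,207), (279,195), (301,219) and (255,233). The tumbler is to the left, the timer in front, and the flask is among the bottles behind. Next I'll segment the dark blobs and triangulate them.

```bash
cat > h.py <<'E'
import numpy as np,cv2
from rig import env,optics
def K(c,h=420):
    f=h/2/np.tan(np.radians(c["fov_y"])/2); return np.array([[f,0,c["cx"]],[0,f,c["cy"]],[0,0,1]])
def rays(c,uv):
    p=cv2.undistortPoints(np.array(uv,float).reshape(-1,1,2),K(c),np.array(c["D"],float)).reshape(-1,2)
    T=np.array(c["T"]); d=np.c_[p,np.ones(len(p))]@T[:3,:3].T
    return T[:3,3],d/np.linalg.norm(d,axis=1)[:,None]
def onplane(c,uv,z):
    o,d=rays(c,uv); return o+d*((z-o[2])/d[:,2])[:,None]
def tri(c1,u1,c2,u2):
    o1,d1=rays(c1,[u1]);o2,d2=rays(c2,[u2]);d1=d1[0];d2=d2[0]
    s=np.linalg.lstsq(np.c_[d1,-d2],o2-o1,rcond=None)[0]
    a=o1+s[0]*d1;b=o2+s[1]*d2;return (a+b)/2,np.linalg.norm(a-b)
def project(c,P):
    T=np.linalg.inv(np.array(c["T"])); return cv2.projectPoints(np.array(P,float).reshape(-1,1,3),cv2.Rodrigues(T[:3,:3])[0],T[:3,3],K(c),np.array(c["D"],float))[0].reshape(-1,2)
def blobs(im,thr,box,amin=30):
    m=(im.max(2)<thr).astype(np.uint8); M=np.zeros_like(m);x0,y0,x1,y1=box;M[y0:y1,x0:x1]=m[y0:y1,x0:x1]
    n,l,s,ce=cv2.connectedComponentsWithStats(M)
    return [(ce[i].round(1).tolist(),s[i].tolist()) for i in range(1,n) if s[i,4]>amin]
E
python3 - <<'E'
from h import *
A=cv2.imread("pics/scene0.png");B=cv2.imread("pics/side0.png")
a=blobs(A,60,(215,185,295,250));b=blobs(B,60,(220,180,320,250))
print(a);print(b)
cs=optics.calibration("scene");cd=optics.calibration("side")
for x in a:
  for y in b:
    p,e=tri(cs,x[0],cd,y[0])
    if e<.012: print(x[0],y[0],p.round(4),round(e,4))
E
```

```text
[([229.4, 202.8], [217, 192, 22, 22, 229]), ([273.5, 203.1], [267, 194, 14, 19, 189]), ([252.1, 222.5], [249, 220, 7, 6, 35]), ([227.8, 235.7], [220, 224, 18, 26, 241]), ([274.7, 234.4], [266, 225, 18, 20, 214])]
[([279.0, 196.5], [271, 187, 17, 21, 212]), ([235.7, 207.7], [227, 200, 18, 19, 226]), ([300.7, 219.2], [292, 209, 19, 21, 248]), ([254.3, 232.7], [245, 222, 20, 23, 270])]
[229.4, 202.8] [235.7, 207.7] [0.6184 0.0596 0.1517] 0.0051
[273.5, 203.1] [279.0, 196.5] [0.5263 0.0034 0.1481] 0.0021
[252.1, 222.5] [254.3, 232.7] [0.589  0.0057 0.0473] 0.0068
[227.8, 235.7] [254.3, 232.7] [0.5647 0.1525 0.1516] 0.0005
[274.7, 234.4] [300.7, 219.2] [0.4741 0.0928 0.1467] 0.0006
```

The knobs fit a strainer centred at about (0.546, 0.077) with its yaw near 30° mod 90. I'll raise the tool and move over it for a wrist view, checking the flask position along the way.

```bash
python3 - <<'E'
from h import *
c=optics.calibration("side")
print(onplane(c,[(310,184),(247,177),(280,160),(197,338),(337,335)],0).round(3))
E
python3 -m jog '[{"linear":[0,0,-0.9]},{"linear":[0,0,-0.9]},{"linear":[0,0,-0.9]},{"linear":[0.76,-0.62,0]},{"linear":[0.76,-0.62,0]},{"linear":[0.76,-0.62,0]},{"linear":[0.76,-0.62,0]},{"linear":[0.76,-0.62,0]},{"linear":[0.76,-0.62,0]},{"linear":[0.76,-0.62,0]},{"linear":[0.76,-0.62,0]},{"linear":[0.76,-0.62,0]}]'
python3 -m jog '[{"linear":[0.76,-0.62,0]},{"linear":[0.76,-0.62,0]},{"linear":[0.76,-0.62,0]},{"linear":[0.76,-0.62,0]},{"linear":[0.76,-0.62,0]},{"linear":[0.76,-0.62,0]},{"linear":[0.76,-0.62,0]},{"linear":[0.76,-0.62,0]},{"linear":[0.6,-0.4,0]},{"linear":[0,0,0]},{"linear":[0,0,0]}]'
python3 - <<'E'
from h import *
s=env.observe();print(s["time_s"],s["q"].round(1),s["position"].round(4),s["tool_rot"].round(3).tolist())
c=optics.calibration("wrist");im=optics.get_image("wrist")
cv2.imwrite("pics/w1.png",im[:,:,::-1])
import pickle;pickle.dump(c,open("w1.pkl","wb"))
print(project(c,[(.6184,.0596,.163),(.5263,.0034,.163),(.5647,.1525,.163),(.4741,.0928,.163)]).round(0).tolist())
E
```

```text
[[ 0.451 -0.325  0.   ]
 [ 0.657 -0.362  0.   ]
 [ 0.558 -0.495  0.   ]
 [ 0.665  0.292  0.   ]
 [ 0.398  0.269  0.   ]]
0.15 [-83.1  21.8  74.4   0.   83.9 -12.3] [ 0.1812 -0.5191  0.2309] [[0.944, 0.33, -0.0], [0.33, -0.944, 0.001], [0.0, -0.001, -1.0]]
[[-370.0, -698.0], [-1182.0, -1570.0], [-891.0, -1043.0], [-1418.0, -1356.0]]invalid input
invalid input
```

```bash
python3 -m jog '[{"linear":[0,0,-0.9],"roll":0},{"linear":[0,0,-0.9],"roll":0},{"linear":[0,0,-0.9],"roll":0},{"linear":[0.76,-0.62,0],"roll":0},{"linear":[0.76,-0.62,0],"roll":0},{"linear":[0.76,-0.62,0],"roll":0},{"linear":[0.76,-0.62,0],"roll":0},{"linear":[0.76,-0.62,0],"roll":0},{"linear":[0.76,-0.62,0],"roll":0},{"linear":[0.76,-0.62,0],"roll":0},{"linear":[0.76,-0.62,0],"roll":0},{"linear":[0.76,-0.62,0],"roll":0}]'
```

```text
time_s: 1.2
position: [0.3665, -0.2165, 0.3394]
tool_rot: [[0.944, 0.329, 0.0], [0.329, -0.944, -0.0], [0.0, 0.0, -1.0]]
ft_force: [0.6, -0.3, 0.4]
grip_width: 0.0854
gripper_force: 0.0
```

```bash
python3 -m jog '[{"linear":[0.74,-0.6,0],"roll":0},{"linear":[0.74,-0.6,0],"roll":0},{"linear":[0.74,-0.6,0],"roll":0},{"linear":[0.74,-0.6,0],"roll":0},{"linear":[0.74,-0.6,0],"roll":0},{"linear":[0.74,-0.6,0],"roll":0},{"linear":[0.74,-0.6,0],"roll":0},{"linear":[0.74,-0.6,0],"roll":0},{"linear":[0.3,-0.25,0],"roll":0},{"linear":[0,0,0],"roll":0},{"linear":[0,0,0],"roll":0}]'
python3 - <<'E'
from h import *
s=env.observe();print(s["time_s"],s["q"].round(1),s["position"].round(4),s["tool_rot"].round(3).tolist(),s["wrist_torque"])
c=optics.calibration("wrist");im=optics.get_image("wrist")
cv2.imwrite("pics/w1.png",im[:,:,::-1])
import pickle;pickle.dump(c,open("w1.pkl","wb"))
print(project(c,[(.6184,.0596,.163),(.5263,.0034,.163),(.5647,.1525,.163),(.4741,.0928,.163)]).round(0).tolist())
E
```

```text
time_s: 2.12
position: [0.5343, 0.0548, 0.3388]
tool_rot: [[0.944, 0.331, -0.001], [0.331, -0.944, -0.0], [-0.001, -0.0, -1.0]]
ft_force: [-1.0, -0.5, 0.1]
grip_width: 0.0856
gripper_force: 0.0
2.1167 [-6.8 17.5 63.3 -0.  99.2 63.9] [0.5343 0.0548 0.3388] [[0.944, 0.331, -0.001], [0.331, -0.944, -0.0], [-0.001, -0.0, -1.0]] [-0.0600489  -0.02944239  0.02273393]
[[302.0, 99.0], [322.0, 208.0], [190.0, 122.0], [224.0, 226.0]]
```

View pics/w1.png

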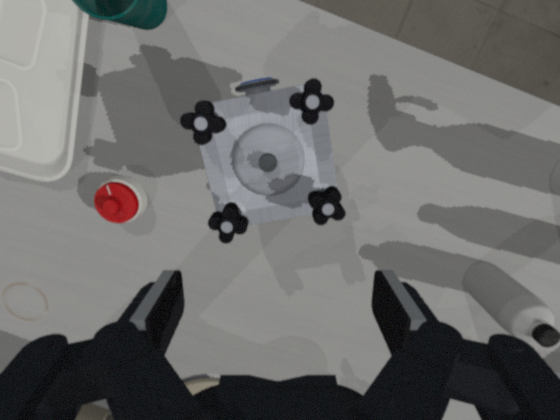

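The wrist view shows the four knobs, with grey caps at about (202,124), (313,102), (328,209) and (227,226). The fingers are at the bottom of the image. Next I'll work out the cap centres on the plane of the knob tops and the lobe phase from the dark pixels around each.

```bash
cat > meas.py <<'E'
from h import *
def knobs(im,c,guess,z=0.163):
    """im BGR; guess list of pixel cap centres -> world xy of the cap, lobe yaw mod 90"""
    out=[]
    T=np.array(c["T"])
    for g in guess:
        g=np.array(g,float)
        P=onplane(c,[g],z)[0]
        # rectified patch on plane z, 0.25 mm px, 60 mm
        N=241; a=(np.arange(N)-120)*.00025
        X,Y=np.meshgrid(P[0]+a,P[1]+a)
        uv=project(c,np.c_[X.ravel(),Y.ravel(),np.full(N*N,z)]).astype(np.float32).reshape(N,N,2)
        r=cv2.remap(im,uv[...,0],uv[...,1],cv2.INTER_LINEAR)
        v=r.max(2).astype(np.uint8)
        cap=((v>70)&(np.hypot(X-P[0],Y-P[1])<.010)).astype(np.uint8)
        n,l,s,ce=cv2.connectedComponentsWithStats(cap)
        i=1+np.argmin(np.hypot(ce[1:,0]-120,ce[1:,1]-120)+(s[1:,4]<100)*99)
        cx=P[:2]+(ce[i]-120)*.00025
        rad=np.hypot(X-cx[0],Y-cx[1]);th=np.arctan2(Y-cx[1],X-cx[0])
        ph=[]
        for r0,r1 in((.013,.021),(.011,.019),(.015,.022)):
            k=(v<60)&(rad>r0)&(rad<r1)
            ph.append(np.degrees(np.angle(np.sum(np.exp(4j*th[k]))))/4-45)
        out.append((cx,np.array(ph)%90,s[i,4]*.0625,r))
    return out
E
python3 - <<'E'
from meas import *
import pickle
im=cv2.imread("pics/w1.png");c=pickle.load(open("w1.pkl","rb"))
o=knobs(im,c,[(313,102),(202,124),(227,226),(328,209)])
for x in o: print(x[0].round(4),x[1].round(1),x[2])
P=np.array([x[0] for x in o]);m=P.mean(0);print(m.round(4))
d=P-m; print(np.hypot(*d.T).round(4),np.degrees(np.arctan2(d[:,1],d[:,0])).round(1))
cv2.imwrite("pics/r1.png",cv2.resize(np.vstack([np.hstack([o[1][3][::-1],o[0][3][::-1]]),np.hstack([o[2][3][::-1],o[3][3][::-1]])]),(600,600)))
E
```

```text
[0.6195 0.0506] [60.6 60.5 60.6] 136.0
[0.5666 0.1428] [56.4 56.9 56.2] 140.9375
[0.4744 0.0899] [53.7 53.7 53.6] 139.1875
[ 0.5274 -0.0022] [35.7 35.3 34.9] 138.5625
[0.547  0.0703]
[0.0752 0.0751 0.0752 0.0751] [ -15.2   74.9  164.9 -105.1]
```

View pics/r1.png

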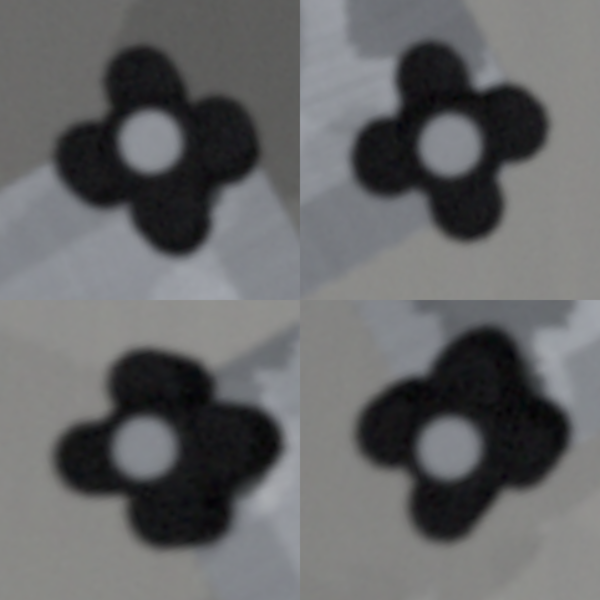

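The caps fit a 106 mm square to within 0.1 mm, centred at (0.547, 0.0703). The notch yaws mod 90 are about A 60.6, B 56.4, C 53.7 and D 35.3. I'll start with A, rolling back to azimuth 150.6 so the whole turn fits in one grasp.

```bash
python3 -m jog '[{"linear":[0,0,0],"roll":-1},{"linear":[0,0,0],"roll":-1},{"linear":[0,0,0],"roll":-1},{"linear":[0,0,0],"roll":-1},{"linear":[0,0,0],"roll":-1},{"linear":[0,0,0],"roll":-1},{"linear":[0,0,0],"roll":-1},{"linear":[0,0,0],"roll":-1},{"linear":[0,0,0],"roll":-1},{"linear":[0,0,0],"roll":-1},{"linear":[0,0,0],"roll":-1},{"linear":[0,0,0],"roll":-1}]' 0.2 100
python3 -m jog '[{"linear":[0,0,0],"roll":-1},{"linear":[0,0,0],"roll":-1},{"linear":[0,0,0],"roll":-1},{"linear":[0,0,0],"roll":-1},{"linear":[0,0,0],"roll":-1},{"linear":[0,0,0],"roll":-1},{"linear":[0,0,0],"roll":-1},{"linear":[0,0,0],"roll":-1},{"linear":[0,0,0],"roll":-1},{"linear":[0,0,0],"roll":-1},{"linear":[0,0,0],"roll":-1},{"linear":[0,0,0],"roll":-1}]'
python3 -m jog '[{"linear":[0,0,0],"roll":-1},{"linear":[0,0,0],"roll":-1},{"linear":[0,0,0],"roll":-0.26},{"linear":[0,0,0],"roll":0}]'
cat > go.py <<'E'
import sys
from h import *
# usage: go.py x y z az : shift in tool units and roll needed
x,y,z,az=map(float,sys.argv[1:5]);s=env.observe();R=s["tool_rot"];p=s["position"]
a=np.degrees(np.arctan2(R[1,0],R[0,0]))
print("t",round(s["time_s"],2),"pos",p.round(4),"az",round(a,2),"q1,q6",s["q"][[0,5]].round(1),"units",(R.T@(np.array([x,y,z])-p)/.04).round(3),"roll",round((a-az)/5,3),"tq",s["wrist_torque"].round(3))
E
python3 go.py .6195 .0506 .230 150.6
```

```text
time_s: 3.17
position: [0.5338, 0.0529, 0.3397]
tool_rot: [[0.184, 0.983, 0.0], [0.983, -0.184, -0.0], [-0.0, 0.0, -1.0]]
ft_force: [-0.6, -0.3, -0.6]
grip_width: 0.0511
gripper_force: 0.0
time_s: 4.17
position: [0.5338, 0.0529, 0.3396]
tool_rot: [[-0.759, 0.651, 0.0], [0.651, 0.759, -0.0], [-0.0, -0.0, -1.0]]
ft_force: [-0.6, 0.3, 0.5]
grip_width: 0.0511
gripper_force: 0.0
time_s: 4.5
position: [0.534, 0.0533, 0.3396]
tool_rot: [[-0.87, 0.494, 0.0], [0.494, 0.87, -0.0], [-0.0, -0.0, -1.0]]
ft_force: [0.4, 0.1, -0.4]
grip_width: 0.0514
gripper_force: 0.0
t 4.5 pos [0.534  0.0533 0.3396] az 150.4 q1,q6 [ -6.9 -67.3] units [-1.892  0.997  2.74 ] roll -0.039 tq [0.033 0.02  0.008]
```

```bash
python3 -m jog '[{"linear":[-0.473,0.249,0.6],"roll":0},{"linear":[-0.473,0.249,0.6],"roll":0},{"linear":[-0.473,0.249,0.7],"roll":0},{"linear":[-0.473,0.249,0.75],"roll":-0.04},{"linear":[0,0,0],"roll":0},{"linear":[0,0,0],"roll":0}]' 0.3
python3 go.py .6195 .0506 .130 150.6
python3 - <<'E'
from meas import *
c=optics.calibration("wrist");im=optics.get_image("wrist")[:,:,::-1].copy()
g=project(c,[(.6195,.0506,.163)])[0];print(g)
cv2.imwrite("pics/w2.png",im)
o=knobs(im,c,[g]);print(o[0][:3])
E
```

```text
time_s: 5.0
position: [0.6195, 0.0512, 0.2317]
tool_rot: [[-0.871, 0.491, -0.004], [0.491, 0.871, 0.0], [0.004, -0.002, -1.0]]
ft_force: [0.7, -0.7, -0.2]
grip_width: 0.0557
gripper_force: 0.0
t 5.0 pos [0.6195 0.0512 0.2317] az 150.59 q1,q6 [ -6.2 -66.8] units [-0.016 -0.009  2.541] roll -0.002 tq [ 0.007  0.035 -0.013]
[277.22140124 223.30090604]
(array([0.62012249, 0.05060223]), array([60.68560508, 60.64208576, 60.69948648]), np.float64(140.3125))
```

View pics/w2.png

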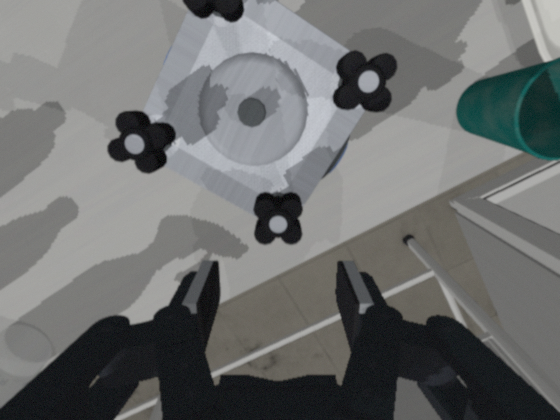

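The view confirms knob A at (278,224), aligned with the fingers and within 0.6 mm of the target. I'll descend and grip.

```bash
python3 -m jog '[{"linear":[-0.02,-0.01,0.7],"roll":0},{"linear":[0,0,0.7],"roll":0},{"linear":[0,0,0.7],"roll":0},{"linear":[0,0,0.44],"roll":0},{"linear":[0,0,0],"roll":0},{"linear":[0,0,0],"roll":0}]'
python3 -m jog '[{"linear":[0,0,0],"roll":0},{"linear":[0,0,0],"roll":0},{"linear":[0,0,0],"roll":0},{"linear":[0,0,0],"roll":0}]' -1 100
python3 go.py .6195 .0506 .130 150.6
```

```text
time_s: 5.55
position: [0.6205, 0.0509, 0.1338]
tool_rot: [[-0.872, 0.489, 0.002], [0.489, 0.872, -0.0], [-0.002, 0.001, -1.0]]
ft_force: [-0.1, 0.3, 1.5]
grip_width: 0.0555
gripper_force: 0.0
time_s: 5.88
position: [0.6209, 0.0504, 0.1349]
tool_rot: [[-0.872, 0.489, 0.004], [0.489, 0.872, -0.002], [-0.004, 0.0, -1.0]]
ft_force: [-4.4, -2.4, 9.6]
grip_width: 0.032
gripper_force: 98.2
t 5.88 pos [0.6209 0.0504 0.1349] az 150.72 q1,q6 [ -6.2 -66.9] units [ 0.034 -0.013  0.124] roll 0.025 tq [-0.499  0.737  0.026]
```

```bash
cat > tq.py <<'E'
from h import *
s=env.observe();R=s["tool_rot"];a=np.degrees(np.arctan2(R[1,0],R[0,0]))
print("t",round(s["time_s"],2),"z",s["position"].round(4),"az",round(a,2),"tq",s["wrist_torque"].round(3),"j6",round(s["joint_efforts"][5],3),"F",s["ft_force"].round(1),"q6",s["q"][5].round(1),s["qvel"][5].round(1))
E
python3 -m jog '[{"linear":[0,0,0],"roll":1},{"linear":[0,0,0],"roll":1},{"linear":[0,0,0],"roll":1},{"linear":[0,0,0],"roll":1},{"linear":[0,0,0],"roll":1},{"linear":[0,0,0],"roll":1}]'; python3 tq.py
python3 -m jog '[{"linear":[0,0,0],"roll":1},{"linear":[0,0,0],"roll":1},{"linear":[0,0,0],"roll":1},{"linear":[0,0,0],"roll":1},{"linear":[0,0,0],"roll":1},{"linear":[0,0,0],"roll":1}]'; python3 tq.py
python3 -m jog '[{"linear":[0,0,0],"roll":1},{"linear":[0,0,0],"roll":1},{"linear":[0,0,0],"roll":1},{"linear":[0,0,0],"roll":1},{"linear":[0,0,0],"roll":1},{"linear":[0,0,0],"roll":1}]'; python3 tq.py
python3 -m jog '[{"linear":[0,0,0],"roll":1},{"linear":[0,0,0],"roll":1},{"linear":[0,0,0],"roll":1},{"linear":[0,0,0],"roll":1}]'; python3 tq.py
```

```text
time_s: 6.38
position: [0.6203, 0.0498, 0.1345]
tool_rot: [[-0.507, 0.862, 0.002], [0.862, 0.507, -0.003], [-0.003, 0.0, -1.0]]
ft_force: [-5.7, -6.3, 7.2]
grip_width: 0.0319
gripper_force: 98.4
t 6.38 z [0.6203 0.0498 0.1345] az 120.49 tq [-0.998  1.048  0.309] j6 -1.09 F [-5.7 -6.3  7.2] q6 -36.7 59.4
time_s: 6.88
position: [0.6195, 0.0496, 0.1339]
tool_rot: [[-0.009, 1.0, -0.001], [1.0, 0.009, -0.003], [-0.003, -0.001, -1.0]]
ft_force: [-9.1, -7.8, 5.8]
grip_width: 0.0319
gripper_force: 98.4
t 6.88 z [0.6195 0.0496 0.1339] az 90.49 tq [-1.237  1.463  0.309] j6 -1.087 F [-9.1 -7.8  5.8] q6 -6.7 59.4
time_s: 7.38
position: [0.6186, 0.0498, 0.1335]
tool_rot: [[0.492, 0.87, -0.003], [0.87, -0.492, -0.003], [-0.004, -0.001, -1.0]]
ft_force: [-12.8, -6.5, 5.6]
grip_width: 0.032
gripper_force: 98.5
t 7.38 z [0.6186 0.0498 0.1335] az 60.5 tq [-1.116  1.841  0.302] j6 -1.089 F [-12.8  -6.5   5.6] q6 23.3 59.5
time_s: 7.72
position: [0.6182, 0.0501, 0.1331]
tool_rot: [[0.76, 0.65, -0.005], [0.65, -0.76, -0.002], [-0.005, -0.001, -1.0]]
ft_force: [-13.9, -4.4, 4.5]
grip_width: 0.0315
gripper_force: 98.6
t 7.72 z [0.6182 0.0501 0.1331] az 40.5 tq [-0.851  2.033  0.289] j6 -1.093 F [-13.9  -4.4   4.5] q6 43.3 59.6
```

```bash
python3 -m jog '[{"linear":[0,0,0],"roll":1},{"linear":[0,0,0],"roll":1}]' >/dev/null; python3 tq.py
python3 -m jog '[{"linear":[0,0,0],"roll":1},{"linear":[0,0,0],"roll":1}]' >/dev/null; python3 tq.py
```

```text
t 7.88 z [0.618  0.0503 0.133 ] az 30.51 tq [-0.685  2.076  0.326] j6 -1.094 F [-14.   -4.9   4. ] q6 53.3 59.6
t 8.05 z [0.6178 0.0506 0.1328] az 20.52 tq [-0.494  2.171  0.269] j6 -1.095 F [-14.1  -3.1   3.1] q6 63.3 59.4
```

```bash
python3 -m jog '[{"linear":[0,0,0],"roll":1},{"linear":[0,0,0],"roll":1}]' >/dev/null; python3 tq.py
```

```text
t 8.22 z [0.6178 0.0509 0.1327] az 10.52 tq [-0.26   2.114  0.288] j6 -1.096 F [-13.8  -1.    2.3] q6 73.3 59.6
```

```bash
python3 -m jog '[{"linear":[0,0,0],"roll":1}]' >/dev/null; python3 tq.py
```

```text
t 8.3 z [0.6177 0.051  0.1326] az 5.53 tq [-0.119  2.017  0.404] j6 -1.086 F [-13.5  -0.8   2.1] q6 78.3 59.4
```

```bash
python3 -m jog '[{"linear":[0,0,0],"roll":1}]' >/dev/null; python3 tq.py
```

```text
t 8.38 z [0.6177 0.0511 0.1325] az 0.55 tq [-0.059  2.008  0.596] j6 -0.799 F [-13.1  -0.3   1.3] q6 83.3 59.3
```

```bash
python3 -m jog '[{"linear":[0,0,0],"roll":1}]' >/dev/null; python3 tq.py
```

```text
t 8.47 z [0.6177 0.0513 0.1324] az -4.43 tq [0.061 1.997 0.704] j6 -0.68 F [-12.7   0.8   1. ] q6 88.3 59.3
```

```bash
python3 -m jog '[{"linear":[0,0,0],"roll":0.9}]' >/dev/null; python3 tq.py
python3 -m jog '[{"linear":[0,0,0],"roll":0.9}]' >/dev/null; python3 tq.py
```

```text
t 8.55 z [0.6177 0.0514 0.1323] az -8.91 tq [0.122 1.861 0.855] j6 -0.312 F [-12.2   1.1  -0. ] q6 92.8 52.7
t 8.63 z [0.6178 0.0516 0.1323] az -13.37 tq [0.221 1.774 0.957] j6 -0.293 F [-11.9   2.    0.7] q6 97.2 53.4
```

Knob A came home near azimuth 3.8° and is now about 0.30 rad past that. I'll release it and go to C, diagonally opposite.

```bash
python3 -m jog '[{"linear":[0,0,0],"roll":0},{"linear":[0,0,0],"roll":0},{"linear":[0,0,0],"roll":0},{"linear":[0,0,-0.6],"roll":0},{"linear":[0,0,-0.9],"roll":0},{"linear":[0,0,-0.9],"roll":-1},{"linear":[0,0,0],"roll":-1},{"linear":[0,0,0],"roll":-1},{"linear":[0,0,0],"roll":-1},{"linear":[0,0,0],"roll":-1},{"linear":[0,0,0],"roll":-1},{"linear":[0,0,0],"roll":-1}]' 0.3
python3 -m jog '[{"linear":[0,0,0],"roll":-1},{"linear":[0,0,0],"roll":-1},{"linear":[0,0,0],"roll":-1},{"linear":[0,0,0],"roll":-1},{"linear":[0,0,0],"roll":-1},{"linear":[0,0,0],"roll":-1},{"linear":[0,0,0],"roll":-1},{"linear":[0,0,0],"roll":-1},{"linear":[0,0,0],"roll":-1},{"linear":[0,0,0],"roll":-1},{"linear":[0,0,0],"roll":-1},{"linear":[0,0,0],"roll":-1}]' >/dev/null
python3 -m jog '[{"linear":[0,0,0],"roll":-1},{"linear":[0,0,0],"roll":-1},{"linear":[0,0,0],"roll":-1},{"linear":[0,0,0],"roll":-1},{"linear":[0,0,0],"roll":-1},{"linear":[0,0,0],"roll":-1},{"linear":[0,0,0],"roll":-1},{"linear":[0,0,0],"roll":-1},{"linear":[0,0,0],"roll":-1},{"linear":[0,0,0],"roll":-1},{"linear":[0,0,0],"roll":-1},{"linear":[0,0,0],"roll":-1}]' >/dev/null
python3 go.py .4744 .0899 .230 143.7
```

```text
time_s: 9.63
position: [0.6207, 0.051, 0.2286]
tool_rot: [[0.927, 0.375, 0.002], [0.375, -0.927, -0.0], [0.002, 0.001, -1.0]]
ft_force: [-0.0, -0.5, -0.4]
grip_width: 0.0552
gripper_force: 0.0
t 11.63 pos [0.6207 0.051  0.2286] az 142.03 q1,q6 [ -6.2 -58.2] units [ 3.482 -1.483 -0.041] roll -0.335 tq [ 0.018 -0.007 -0.008]
```

```bash
python3 -m jog '[{"linear":[0.87,-0.371,-0.01],"roll":0},{"linear":[0.87,-0.371,-0.01],"roll":0},{"linear":[0.87,-0.371,-0.01],"roll":0},{"linear":[0.87,-0.371,-0.01],"roll":0},{"linear":[0,0,0],"roll":-0.33},{"linear":[0,0,0],"roll":0},{"linear":[0,0,0],"roll":0}]' > /dev/null
python3 go.py .4744 .0899 .130 143.7
python3 - <<'E'
from meas import *
c=optics.calibration("wrist");im=optics.get_image("wrist")[:,:,::-1].copy()
g=project(c,[(.4744,.0899,.163)])[0];print(g)
o=knobs(im,c,[g]);print(o[0][:3])
cv2.imwrite("pics/w3.png",im)
E
```

```text
t 12.22 pos [0.4751 0.0905 0.2303] az 143.37 q1,q6 [ -3.3 -56.6] units [ 0.011 -0.026  2.507] roll -0.065 tq [ 0.023 -0.004  0.032]
[276.3396192 222.8445412]
(array([0.47511378, 0.08977847]), array([53.63916943, 53.5993205 , 53.4918399 ]), np.float64(137.1875))
```

```bash
python3 -m jog '[{"linear":[0,-0.01,0.7],"roll":0},{"linear":[0,0,0.7],"roll":0},{"linear":[0,0,0.7],"roll":0},{"linear":[0,0,0.4],"roll":0},{"linear":[0,0,0],"roll":0},{"linear":[0,0,0],"roll":0}]'
python3 -m jog '[{"linear":[0,0,0],"roll":0},{"linear":[0,0,0],"roll":0},{"linear":[0,0,0],"roll":0},{"linear":[0,0,0],"roll":0}]' -1 100
python3 tq.py
```

```text
time_s: 12.77
position: [0.4749, 0.09, 0.1291]
tool_rot: [[-0.802, 0.597, -0.001], [0.597, 0.802, 0.0], [0.001, -0.0, -1.0]]
ft_force: [1.1, -0.1, 0.9]
grip_width: 0.0554
gripper_force: 0.0
time_s: 13.1
position: [0.4751, 0.09, 0.131]
tool_rot: [[-0.803, 0.596, 0.004], [0.596, 0.803, -0.001], [-0.003, 0.002, -1.0]]
ft_force: [-0.1, -1.8, 5.3]
grip_width: 0.0324
gripper_force: 98.6
t 13.1 z [0.4751 0.09   0.131 ] az 143.41 tq [-0.232  0.173  0.182] j6 0.171 F [-0.1 -1.8  5.3] q6 -56.7 0.0
```

```bash
python3 -m jog '[{"linear":[0,0,0],"roll":1},{"linear":[0,0,0],"roll":1},{"linear":[0,0,0],"roll":1},{"linear":[0,0,0],"roll":1},{"linear":[0,0,0],"roll":1},{"linear":[0,0,0],"roll":1},{"linear":[0,0,0],"roll":1},{"linear":[0,0,0],"roll":1},{"linear":[0,0,0],"roll":1},{"linear":[0,0,0],"roll":1},{"linear":[0,0,0],"roll":1},{"linear":[0,0,0],"roll":1}]'>/dev/null; python3 tq.py
python3 -m jog '[{"linear":[0,0,0],"roll":1},{"linear":[0,0,0],"roll":1},{"linear":[0,0,0],"roll":1},{"linear":[0,0,0],"roll":1},{"linear":[0,0,0],"roll":1},{"linear":[0,0,0],"roll":1},{"linear":[0,0,0],"roll":1},{"linear":[0,0,0],"roll":1},{"linear":[0,0,0],"roll":1},{"linear":[0,0,0],"roll":1}]'>/dev/null; python3 tq.py
python3 -m jog '[{"linear":[0,0,0],"roll":1},{"linear":[0,0,0],"roll":1}]' >/dev/null; python3 tq.py
```

```text
t 14.1 z [0.4746 0.0899 0.13  ] az 83.17 tq [-0.447 -0.162  0.302] j6 -1.093 F [ 0.8 -2.2 -3.3] q6 3.5 59.5
t 14.93 z [0.4743 0.0901 0.1292] az 33.17 tq [-0.255 -0.44   0.324] j6 -1.085 F [  2.5  -0.6 -10.2] q6 53.5 59.6
t 15.1 z [0.4742 0.0902 0.1291] az 23.17 tq [-0.164 -0.519  0.339] j6 -1.084 F [  2.9  -0.7 -12.3] q6 63.5 59.5
```

```bash
python3 -m jog '[{"linear":[0,0,0],"roll":1},{"linear":[0,0,0],"roll":1}]' >/dev/null; python3 tq.py
```

```text
t 15.27 z [0.4742 0.0902 0.1289] az 13.17 tq [-0.158 -0.66   0.278] j6 -1.081 F [  3.8   0.3 -13.4] q6 73.5 59.5
```

```bash
python3 -m jog '[{"linear":[0,0,0],"roll":1},{"linear":[0,0,0],"roll":1}]' >/dev/null; python3 tq.py
```

```text
t 15.43 z [0.4742 0.0903 0.1288] az 3.18 tq [-0.024 -0.637  0.533] j6 -0.864 F [  3.9  -0.2 -15.3] q6 83.5 59.3
```

```bash
python3 -m jog '[{"linear":[0,0,0],"roll":1}]' >/dev/null; python3 tq.py
```

```text
t 15.52 z [0.4742 0.0903 0.1287] az -1.8 tq [ 0.093 -0.684  0.707] j6 -0.731 F [  4.1   0.2 -15.9] q6 88.5 59.4
```

```bash
python3 -m jog '[{"linear":[0,0,0],"roll":1}]' >/dev/null; python3 tq.py
python3 -m jog '[{"linear":[0,0,0],"roll":1}]' >/dev/null; python3 tq.py
```

```text
t 15.6 z [0.4741 0.0903 0.1286] az -6.79 tq [ 0.061 -0.832  0.834] j6 -0.606 F [  6.1  -0.2 -17.3] q6 93.5 59.2
t 15.68 z [0.4742 0.0904 0.1285] az -11.77 tq [ 0.151 -0.861  0.947] j6 -0.476 F [  5.3   1.3 -18.6] q6 98.5 59.4
```

Knob C is about 0.29 rad past home. Next is B, the first of the other pair.

```bash
python3 -m jog '[{"linear":[0,0,0],"roll":0},{"linear":[0,0,0],"roll":0},{"linear":[0,0,0],"roll":0},{"linear":[0,0,-0.6],"roll":0},{"linear":[0,0,-0.9],"roll":0},{"linear":[0,0,-1],"roll":-1},{"linear":[0,0,0],"roll":-1},{"linear":[0,0,0],"roll":-1},{"linear":[0,0,0],"roll":-1},{"linear":[0,0,0],"roll":-1},{"linear":[0,0,0],"roll":-1},{"linear":[0,0,0],"roll":-1}]' 0.3
python3 -m jog '[{"linear":[0,0,0],"roll":-1},{"linear":[0,0,0],"roll":-1},{"linear":[0,0,0],"roll":-1},{"linear":[0,0,0],"roll":-1},{"linear":[0,0,0],"roll":-1},{"linear":[0,0,0],"roll":-1},{"linear":[0,0,0],"roll":-1},{"linear":[0,0,0],"roll":-1},{"linear":[0,0,0],"roll":-1},{"linear":[0,0,0],"roll":-1},{"linear":[0,0,0],"roll":-1},{"linear":[0,0,0],"roll":-1}]' >/dev/null
python3 -m jog '[{"linear":[0,0,0],"roll":-1},{"linear":[0,0,0],"roll":-1},{"linear":[0,0,0],"roll":-1},{"linear":[0,0,0],"roll":-1},{"linear":[0,0,0],"roll":-1},{"linear":[0,0,0],"roll":-1},{"linear":[0,0,0],"roll":-1},{"linear":[0,0,0],"roll":-1},{"linear":[0,0,0],"roll":-1},{"linear":[0,0,0],"roll":-1},{"linear":[0,0,0],"roll":-1},{"linear":[0,0,0],"roll":-1}]' >/dev/null
python3 go.py .567 .1428 .230 146.4
```

```text
time_s: 16.68
position: [0.4741, 0.0903, 0.2301]
tool_rot: [[0.915, 0.402, 0.002], [0.402, -0.915, -0.0], [0.001, 0.001, -1.0]]
ft_force: [0.0, -0.3, -0.2]
grip_width: 0.0556
gripper_force: 0.0
t 18.68 pos [0.4741 0.0903 0.2301] az 143.73 q1,q6 [ -3.3 -57. ] units [-1.096  2.432  0.006] roll -0.534 tq [0.007 0.018 0.025]
```

```bash
python3 -m jog '[{"linear":[-0.365,0.811,0],"roll":0},{"linear":[-0.365,0.811,0],"roll":0},{"linear":[-0.365,0.811,0],"roll":0},{"linear":[0,0,0],"roll":-0.53},{"linear":[0,0,0],"roll":0},{"linear":[0,0,0],"roll":0}]' > /dev/null
python3 go.py .567 .1428 .130 146.4
python3 - <<'E'
from meas import *
c=optics.calibration("wrist");im=optics.get_image("wrist")[:,:,::-1].copy()
g=project(c,[(.567,.1428,.163)])[0];print(g)
o=knobs(im,c,[g]);print(o[0][:3])
cv2.imwrite("pics/w4.png",im)
E
```

```text
t 19.18 pos [0.567  0.1423 0.2296] az 146.04 q1,q6 [  2.5 -53.5] units [0.007 0.011 2.491] roll -0.071 tq [ 0.033  0.001 -0.019]
[278.48599669 223.31485944]
(array([0.56690381, 0.14250548]), array([55.81528954, 55.88728721, 56.24784609]), np.float64(144.25))
```

```bash
python3 -m jog '[{"linear":[0,0,0.7],"roll":0},{"linear":[0,0,0.7],"roll":0},{"linear":[0,0,0.7],"roll":0},{"linear":[0,0,0.37],"roll":0},{"linear":[0,0,0],"roll":0},{"linear":[0,0,0],"roll":0}]' >/dev/null
python3 -m jog '[{"linear":[0,0,0],"roll":0},{"linear":[0,0,0],"roll":0},{"linear":[0,0,0],"roll":0},{"linear":[0,0,0],"roll":0}]' -1 100
python3 tq.py
```

```text
time_s: 20.07
position: [0.5679, 0.1423, 0.1328]
tool_rot: [[-0.83, 0.558, 0.004], [0.558, 0.83, -0.0], [-0.003, 0.002, -1.0]]
ft_force: [-2.1, -1.8, 6.1]
grip_width: 0.0321
gripper_force: 98.4
t 20.07 z [0.5679 0.1423 0.1328] az 146.05 tq [-0.121  0.203  0.132] j6 0.107 F [-2.1 -1.8  6.1] q6 -53.6 -0.0
```

```bash
python3 -m jog '[{"linear":[0,0,0],"roll":1},{"linear":[0,0,0],"roll":1},{"linear":[0,0,0],"roll":1},{"linear":[0,0,0],"roll":1},{"linear":[0,0,0],"roll":1},{"linear":[0,0,0],"roll":1},{"linear":[0,0,0],"roll":1},{"linear":[0,0,0],"roll":1},{"linear":[0,0,0],"roll":1},{"linear":[0,0,0],"roll":1},{"linear":[0,0,0],"roll":1},{"linear":[0,0,0],"roll":1}]'>/dev/null; python3 tq.py
python3 -m jog '[{"linear":[0,0,0],"roll":1},{"linear":[0,0,0],"roll":1},{"linear":[0,0,0],"roll":1},{"linear":[0,0,0],"roll":1},{"linear":[0,0,0],"roll":1},{"linear":[0,0,0],"roll":1},{"linear":[0,0,0],"roll":1},{"linear":[0,0,0],"roll":1},{"linear":[0,0,0],"roll":1},{"linear":[0,0,0],"roll":1}]'>/dev/null; python3 tq.py
python3 -m jog '[{"linear":[0,0,0],"roll":1},{"linear":[0,0,0],"roll":1}]' >/dev/null; python3 tq.py
```

```text
t 21.07 z [0.5665 0.1416 0.1318] az 85.82 tq [-0.659  0.773  0.288] j6 -1.091 F [-5.7 -4.7  2.3] q6 6.7 59.5
t 21.9 z [0.5654 0.1422 0.131 ] az 35.84 tq [-0.334  1.222  0.328] j6 -1.091 F [-8.  -0.3  0.1] q6 56.7 59.6
t 22.07 z [0.5652 0.1424 0.1309] az 25.85 tq [-0.142  1.231  0.288] j6 -1.091 F [-9.   0.4 -0.4] q6 66.7 59.5
```

```bash
python3 -m jog '[{"linear":[0,0,0],"roll":1},{"linear":[0,0,0],"roll":1}]' >/dev/null; python3 tq.py
```

```text
t 22.23 z [0.5651 0.1426 0.1307] az 15.85 tq [0.112 1.262 0.296] j6 -1.09 F [-7.6  1.7 -2.3] q6 76.7 59.5
```

```bash
python3 -m jog '[{"linear":[0,0,0],"roll":1},{"linear":[0,0,0],"roll":1}]' >/dev/null; python3 tq.py
```

```text
t 22.4 z [0.565  0.1429 0.1305] az 5.86 tq [0.3   1.134 0.331] j6 -1.089 F [-8.6  3.  -3.6] q6 86.7 59.5
```

```bash
python3 -m jog '[{"linear":[0,0,0],"roll":1}]' >/dev/null; python3 tq.py
```

```text
t 22.48 z [0.565  0.143  0.1305] az 0.88 tq [0.44  1.164 0.631] j6 -0.804 F [-7.3  3.1 -5.1] q6 91.7 59.4
```

```bash
python3 -m jog '[{"linear":[0,0,0],"roll":1}]' >/dev/null; python3 tq.py
```

```text
t 22.57 z [0.565  0.1431 0.1304] az -4.11 tq [0.531 1.03  0.657] j6 -0.683 F [-6.3  3.5 -4.2] q6 96.6 59.4
```

```bash
python3 -m jog '[{"linear":[0,0,0],"roll":1}]' >/dev/null; python3 tq.py
```

```text
t 22.65 z [0.565  0.1433 0.1303] az -9.09 tq [0.642 1.022 0.868] j6 -0.555 F [-7.1  4.8 -3.8] q6 101.6 59.3
```

```bash
python3 -m jog '[{"linear":[0,0,0],"roll":0.7}]' >/dev/null; python3 tq.py
python3 -m jog '[{"linear":[0,0,0],"roll":0},{"linear":[0,0,0],"roll":0},{"linear":[0,0,0],"roll":0},{"linear":[0,0,-0.6],"roll":0},{"linear":[0,0,-0.9],"roll":0},{"linear":[0,0,-1],"roll":-1},{"linear":[0,0,0],"roll":-1},{"linear":[0,0,0],"roll":-1},{"linear":[0,0,0],"roll":-1},{"linear":[0,0,0],"roll":-1},{"linear":[0,0,0],"roll":-1},{"linear":[0,0,0],"roll":-1}]' 0.3
python3 -m jog '[{"linear":[0,0,0],"roll":-1},{"linear":[0,0,0],"roll":-1},{"linear":[0,0,0],"roll":-1},{"linear":[0,0,0],"roll":-1},{"linear":[0,0,0],"roll":-1},{"linear":[0,0,0],"roll":-1},{"linear":[0,0,0],"roll":-1},{"linear":[0,0,0],"roll":-1},{"linear":[0,0,0],"roll":-1},{"linear":[0,0,0],"roll":-1},{"linear":[0,0,0],"roll":-1},{"linear":[0,0,0],"roll":-1}]' >/dev/null
python3 -m jog '[{"linear":[0,0,0],"roll":-1},{"linear":[0,0,0],"roll":-1},{"linear":[0,0,0],"roll":-1},{"linear":[0,0,0],"roll":-1},{"linear":[0,0,0],"roll":-1},{"linear":[0,0,0],"roll":-1},{"linear":[0,0,0],"roll":-1},{"linear":[0,0,0],"roll":-1},{"linear":[0,0,0],"roll":-1}]' >/dev/null
python3 go.py .5276 -.0022 .230 125.3
```

```text
t 22.73 z [0.565  0.1433 0.1303] az -12.58 tq [0.692 0.996 0.866] j6 0.296 F [-6.2  4.9 -5.9] q6 105.1 39.6
time_s: 23.73
position: [0.5676, 0.1421, 0.2314]
tool_rot: [[0.922, 0.388, 0.002], [0.388, -0.922, -0.0], [0.002, 0.001, -1.0]]
ft_force: [0.1, 0.0, -0.1]
grip_width: 0.0554
gripper_force: 0.0
t 25.48 pos [0.5676 0.1421 0.2313] az 127.82 q1,q6 [  2.5 -35.3] units [-2.237 -3.001  0.032] roll 0.503 tq [ 0.009  0.018 -0.006]
```

Knob B is between 0.235 and 0.32 rad past home. D is the last one.

```bash
python3 -m jog '[{"linear":[-0.559,-0.75,0],"roll":0},{"linear":[-0.559,-0.75,0],"roll":0},{"linear":[-0.559,-0.75,0],"roll":0},{"linear":[-0.559,-0.75,0.03],"roll":0},{"linear":[0,0,0],"roll":0.5},{"linear":[0,0,0],"roll":0},{"linear":[0,0,0],"roll":0}]' > /dev/null
python3 go.py .5276 -.0022 .130 125.3
python3 - <<'E'
from meas import *
c=optics.calibration("wrist");im=optics.get_image("wrist")[:,:,::-1].copy()
g=project(c,[(.5276,-.0022,.163)])[0];print(g)
o=knobs(im,c,[g]);print(o[0][:3])
cv2.imwrite("pics/w5.png",im)
E
```

```text
t 26.07 pos [ 0.5269 -0.0019  0.23  ] az 125.08 q1,q6 [-13.1 -48.2] units [-0.014  0.008  2.5  ] roll -0.044 tq [-0.009 -0.023 -0.014]
[278.22950553 224.28238982]
(array([ 0.52767872, -0.00192322]), array([35.66615872, 35.62525296, 35.62300996]), np.float64(135.375))
```

```bash
python3 -m jog '[{"linear":[-0.01,0.01,0.7],"roll":-0.1},{"linear":[0,0,0.7],"roll":0},{"linear":[0,0,0.7],"roll":0},{"linear":[0,0,0.38],"roll":0},{"linear":[0,0,0],"roll":0},{"linear":[0,0,0],"roll":0}]' >/dev/null
python3 -m jog '[{"linear":[0,0,0],"roll":0},{"linear":[0,0,0],"roll":0},{"linear":[0,0,0],"roll":0},{"linear":[0,0,0],"roll":0}]' -1 100
python3 tq.py
```

```text
time_s: 26.95
position: [0.5276, -0.0018, 0.132]
tool_rot: [[-0.582, 0.813, 0.003], [0.813, 0.582, -0.001], [-0.002, 0.002, -1.0]]
ft_force: [-2.8, -0.3, 6.6]
grip_width: 0.0319
gripper_force: 98.5
t 26.95 z [ 0.5276 -0.0018  0.132 ] az 125.58 tq [-0.088  0.547  0.063] j6 0.052 F [-2.8 -0.3  6.6] q6 -48.6 0.0
```

```bash
python3 -m jog '[{"linear":[0,0,0],"roll":1},{"linear":[0,0,0],"roll":1},{"linear":[0,0,0],"roll":1},{"linear":[0,0,0],"roll":1},{"linear":[0,0,0],"roll":1},{"linear":[0,0,0],"roll":1},{"linear":[0,0,0],"roll":1},{"linear":[0,0,0],"roll":1},{"linear":[0,0,0],"roll":1},{"linear":[0,0,0],"roll":1},{"linear":[0,0,0],"roll":1},{"linear":[0,0,0],"roll":1}]'>/dev/null; python3 tq.py
python3 -m jog '[{"linear":[0,0,0],"roll":1},{"linear":[0,0,0],"roll":1},{"linear":[0,0,0],"roll":1},{"linear":[0,0,0],"roll":1},{"linear":[0,0,0],"roll":1},{"linear":[0,0,0],"roll":1},{"linear":[0,0,0],"roll":1},{"linear":[0,0,0],"roll":1},{"linear":[0,0,0],"roll":1},{"linear":[0,0,0],"roll":1}]'>/dev/null; python3 tq.py
python3 -m jog '[{"linear":[0,0,0],"roll":1},{"linear":[0,0,0],"roll":1}]' >/dev/null; python3 tq.py
```

```text
t 27.95 z [ 0.5273 -0.0018  0.1311] az 65.36 tq [-0.123  0.128  0.294] j6 -1.095 F [ 0.6 -0.3 -2.5] q6 11.6 59.5
t 28.78 z [ 0.5272 -0.0017  0.1303] az 15.35 tq [-0.034 -0.242  0.307] j6 -1.09 F [ 2.  -0.  -8.7] q6 61.6 59.5
t 28.95 z [ 0.5272 -0.0016  0.1302] az 5.35 tq [ 0.048 -0.306  0.503] j6 -1.043 F [ 2.5 -0.4 -9.6] q6 71.6 59.5
```

```bash
python3 -m jog '[{"linear":[0,0,0],"roll":1},{"linear":[0,0,0],"roll":1}]' >/dev/null; python3 tq.py
```

```text
t 29.12 z [ 0.5272 -0.0016  0.13  ] az -4.61 tq [ 0.106 -0.362  0.714] j6 -0.663 F [  2.8   0.2 -11.9] q6 81.6 59.4
```

```bash
python3 -m jog '[{"linear":[0,0,0],"roll":1}]' >/dev/null; python3 tq.py
python3 -m jog '[{"linear":[0,0,0],"roll":0.5}]' >/dev/null; python3 tq.py
```

```text
t 29.2 z [ 0.5272 -0.0016  0.1299] az -9.59 tq [ 0.052 -0.504  0.887] j6 -0.534 F [  2.9  -0.4 -11.5] q6 86.5 59.3
t 29.28 z [ 0.5272 -0.0016  0.1299] az -12.09 tq [ 0.098 -0.5    0.898] j6 0.8 F [  3.3  -0.5 -12.3] q6 89.0 26.2
```

Knob D is about 0.28 rad past home. I'll release it, rise over the centre, and check that all the knobs stayed where I left them.

```bash
python3 -m jog '[{"linear":[0,0,0],"roll":0},{"linear":[0,0,0],"roll":0},{"linear":[0,0,0],"roll":0},{"linear":[0,0,-0.6],"roll":0},{"linear":[0,0,-0.9],"roll":0},{"linear":[0,0,-1],"roll":0},{"linear":[0,0,-1],"roll":0},{"linear":[0,0,-1],"roll":0},{"linear":[0,0,-0.6],"roll":0},{"linear":[0,0,0],"roll":0},{"linear":[0,0,0],"roll":0},{"linear":[0,0,0],"roll":0}]' 0.3
python3 - <<'E'
from meas import *
c=optics.calibration("wrist");im=optics.get_image("wrist")[:,:,::-1].copy()
cv2.imwrite("pics/w6.png",im)
g=project(c,[(.62,.0506,.161),(.567,.1428,.161),(.475,.0899,.161),(.5276,-.002,.161)]);print(g.round())
for q in g:
  try: o=knobs(im,c,[q],.161)[0]; print(o[0].round(4),o[1].round(1))
  except Exception as e: print(e)
E
```

```text
time_s: 30.28
position: [0.5268, -0.0017, 0.3335]
tool_rot: [[0.978, -0.207, -0.001], [-0.207, -0.978, 0.0], [-0.001, -0.0, -1.0]]
ft_force: [-0.7, -0.2, 0.7]
grip_width: 0.0555
gripper_force: 0.0
[[200. 100.]
 [124. 176.]
 [202. 250.]
 [277. 185.]]
[0.6195 0.0509] [77.1 77.3 76.7]
[0.5667 0.1429] [79.5 79.  79.1]
[0.4748 0.0902] [75.  78.  72.4]
[ 0.5275 -0.0019] [78.3 78.2 78.2]
```

View pics/w6.png

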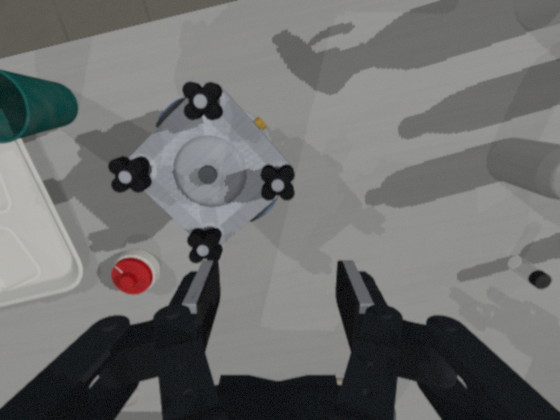

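The four knobs, at (202,100), (125,176), (203,250) and (278,184), sit at the angles I left them within measurement error. The lid looks even and the other items have not moved. I'm handing the job in.

```bash
python3 -c "
from rig import env
print(env.close_job())"
```

```text
the job is handed in; nothing more can be done
None
```

I tightened all four knobs in cross order, each to about 0.24–0.32 rad past home by torque and turn angle, left the timer, tumbler and flask alone, and handed the job in at about 30 s; the hand-in gave no verdict.

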